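# Fit the coil on a pneumatic valve and show it to the inspection camera

## Robot

A 6-joint arm with a two-finger parallel gripper is mounted at the origin on the work surface. World frame = base frame: x ahead of the robot, y to its left, z up, the work surface at z = 0. Lengths are in mm, angles in rad, forces in N, time in s.
With the tool pointing down it reaches from about 325 to 900 mm from the base axis. Payload 6.1 kg.
Tool frame: the origin (TCP) lies midway between the tips of the shut fingers; the grasp point (between the pads) lies 19 mm behind it; z points along the fingers, y is the line along which they close (so a half turn about z gives the same grasp; the last joint's range is limited). The gripper opens to 85 mm and grips with 20 to 120 N. Pads are 22 mm wide; open, the fingers measure 114 mm over their backs; the gripper's body (76 mm by 85 mm) begins 54 mm behind the grasp point. The pads swing forward as they close: fully open they stand 13 mm farther back than shut.
Start: joints at [1.088, 0.22, 1.526, -0, 1.395, -0.126], TCP at [218.296, 585.63, 231.3] pointing down, gripper open.
Joint ranges: [-2.98, 2.98], [-0.91, 2.08], [0.09, 2.57], [-1.24, 4.39], [0.2, 2.65], [-2.68, 2.68]. Speed limits (rad/s): [2.57, 2.57, 3.01, 3.14, 3.14, 3.14].

## Interface

Orientations are given as a 3x3 rotation matrix whose columns are the frame's x, y, z axes.
In Python, from station import readout, imaging, ctrl gives the robot as it stands.
- The arm moves only by the shell command python3 -m creep 'ROWS' [FORCE]. ROWS is JSON, a list of rows, each an object with "translation": the shift along the tool's x, y, z scaled (see below), a list of three; "turn": the turn, a rotation vector about the tool's x, y, z scaled (see below), a list of three; "fingers": the gripper command: -1 is shut, 1 is fully open, values between are in proportion. In form: [{"translation": [x, y, z], "turn": [wx, wy, wz], "fingers": fingers}, ...]. A call has 1 to 8 rows; each row is the pose to reach, as a shift and turn from the pose commanded when the call began, along the tool's axes at that moment, turning the shorter way round; what a row does not reach only later rows make up. The controller multiplies each number of a shift by 0.75 m and each number of a turn by pi rad. A row lasts 1/12 s, in which the tool goes at most 41.7 mm and 7.16 degrees, less where a joint would pass 70% of its speed; a pose out of reach is approached as far as the arm can. A call with a number of a shift or a turn outside -1 to 1 is refused whole. A call with a gripper value outside its range is refused whole. The fingers move at their own pace and stop on an object; FORCE is the grip in N (left out, the last holds). Time passes only in rows, so rows that repeat a pose let the fingers close. It gives the time, the measured TCP pose, the force, the opening and the grip force at its end, in the units of the state.
- readout.state(): the state, without advancing time (a new reading comes with each control period).
- imaging.read_camera(name): name is "scene" or "top"; returns a dict with "image" (480x640x3 uint8, blue, green, red), "K" (3x3 intrinsics, pixels), "k1" (the pictures are not rectified: a ray, as slopes to the right and down, at radius r is drawn at 1 + k1 r^2 times it, then the intrinsics apply), "extrinsics" (4x4, takes a point from world to camera coordinates). Camera axes: x right, y down, z forward; pixel columns grow to the right and rows downward; lengths in mm; the calibration is good to about 2 mm. A picture is of the moment at which its call begins. There is no depth.
- ctrl.sign_off(): hands the job in; it is judged then, once.
The state is a dict: "time_s": time; "qpos": joint angles; "joint_vel": joint speeds; "tau": joint torques, N m; "tcp_pos": TCP position; "tool_rot": TCP orientation; "wrist_force": force on the tool from outside, world axes, zero at the start; "moment": the same for the moment, N m; "width": finger opening in mm; "grasp_force": force on a finger pad.
Only numpy, scipy, OpenCV 4.12 (cv2) and the standard library are available. Lean on these libraries where they do the work, as an engineer would, in place of code of your own. Each camera call takes 0.05 s, during which the arm holds its last target. There are 200 camera calls.

## Task

With the valve lying in its nest, push the larger of the two coils from the wooden board along the valve's stem until it is fully home against the valve body. Then take the valve by its body, lift it out of the nest and show it to the inspection camera: level and right way up, the side with the two ports squarely facing the lens, and the joint between coil and body straight in front of the middle of the lens, 12 cm away from it. Finish while still holding it there, in the fingers and at rest, and leave everything else where it is.

Things in the scene. Friction and masses are not known exactly. Their poses are not given: they have to be found in the camera images.
- valve: Valve lying loose in the nest: aluminium body with grey end caps, 84 x 26 x 40 mm (x, y, z), 0.26 kg, a steel stem on its +x end. Origin: centre of the body's underside; x along the stem, z up. Grip it across its 26 mm width, above the nest's rails (they reach 5 mm up its sides); at x -30 to -6 mm the ports stay in view. Lifts straight up; carry it level: only friction keeps the coil on.
- stem_tip (a point): Tip of the valve's stem, on its axis: 88, 0, 20 mm in the valve's frame. The stem is round, level, 11 mm thick and 46 mm long, its last 13 mm narrowing to 8 mm. Axes as the valve's.
- seam (a point): Root of the stem, on its axis, at the body's end face (the shoulder that the coil comes up against): 42, 0, 20 mm in the valve's frame. Axes as the valve's.
- ports (a point): Midway between the two threaded ports (dark holes in 16 mm brass rings, 20 mm apart) on the face of the valve's -y side: 12, -13, 18 mm in the valve's frame. The +y side has no ports.
- coil: The larger coil, on the wooden board: black block 38 x 30 x 32 mm (x, y, z), 0.1 kg, three metal terminals 12 mm tall on top. Origin: centre of its underside; x along the bore, z up. The bore is round, 13 mm, right through, its axis 16 mm above the underside. Both ends are alike. Fully home, its centre is 61 mm along x from the valve's origin and the stem sticks out 8 mm.
- bore (a point): Centre of the larger coil: middle of its bore, 16 mm above its underside. Axes as the coil's.
- nest: Fixed assembly nest: aluminium plate 120 x 64 mm, 12 mm thick, on which the valve lies, a 24 mm high stop block behind the valve's end away from the stem (it takes the push), and a 5 mm high rail on each side, 1 mm clear of the body. Origin: on the bench, under the middle of the valve body; axes as the valve's.
- lens (a point): Middle of the front glass of the inspection camera: black, with a 60 mm ring light, on a steel pillar stand (pillar 25 mm thick, 0.30 m high, 108 mm behind the glass). It looks level, along the -x axis of this point; z is up. Clamped at a height that differs each time (0.17 to 0.23 m over the bench).
- small_coil: the smaller of the two coils on the wooden board, 22 mm wide, 28 mm long, 24 mm high without terminals; it does not fit the stem. Origin: centre of its underside
- nut: knurled brass ring nut lying on the wooden board, 18 mm across, 9 mm high. Origin: centre of its underside
- reel: grey reel of metal wire standing on its flange, 68 mm across, 52 mm high. Origin: centre of its underside
- screwdriver: black-handled screwdriver lying on the bench, 190 mm long. Origin: middle of its length, at the bench
- bottle: small white bottle, 36 mm across, 85 mm high. Origin: centre of its underside
- cylinder: square aluminium compact cylinder, 46 x 46 x 52 mm, with a short rod on top. Origin: centre of its underside
- tin: low steel tin, 48 mm across, 26 mm high. Origin: centre of its underside
- board: Fixed wooden board, 150 x 240 mm, 10 mm thick, on which the two coils and the nut lie. Origin: centre of its underside, on the bench.
Not all that is in view belongs to the job. Leave any blue, purple or turquoise look-alike of the valve alone.

How it is judged (in metres and radians):
On the way, in this order (a step that is already met when the one before it is completed fails the run):
1. the larger coil is fully home on the stem while the valve lies in the nest (x of bore in the frame of valve between 0.0585 and 0.064 m and y of bore in the frame of valve between -0.003 and 0.003 m and z of bore in the frame of valve between 0.017 and 0.023 m and angle between the x axis of coil and the x axis of valve, either way round below 0.12 rad and z of valve in the frame of nest below 0.02 m and horizontal distance between valve and nest below 0.008 m), for 0.2 s.
2. the valve, with the coil home, is lifted clear of the nest in the fingers (x of bore in the frame of valve between 0.0585 and 0.064 m and y of bore in the frame of valve between -0.003 and 0.003 m and z of bore in the frame of valve between 0.017 and 0.023 m and angle between the x axis of coil and the x axis of valve, either way round below 0.12 rad and height (world z) of valve above 0.07 m and contact force between the fingers and valve above 1 N and contact force between valve and nest below 0.1 N), for 0.1 s.
At the end, for the whole second after the job is handed in: Fingers hold the valve by its body, not the coil, in the air, at rest; coil within 3 mm of home; the joint on the stem axis 100 to 150 mm before the lens, within 15 mm of the lens axis sideways and in height; valve within 0.15 rad of upright, port side to the lens within 0.16 rad (x of bore in the frame of valve between 0.0585 and 0.064 m and y of bore in the frame of valve between -0.003 and 0.003 m and z of bore in the frame of valve between 0.017 and 0.023 m and angle between the x axis of coil and the x axis of valve, either way round below 0.12 rad and x of seam in the frame of lens between -0.15 and -0.1 m and y of seam in the frame of lens between -0.015 and 0.015 m and z of seam in the frame of lens between -0.015 and 0.015 m and angle between valve's own z axis and vertical below 0.15 rad and angle between the y axis of valve and the x axis of lens, either way round below 0.16 rad and y of lens in the frame of valve below -0.07 m and contact force between the fingers and valve above 1 N and contact force between the fingers and coil below 0.5 N and contact force between valve and nest below 0.1 N and height (world z) of valve above 0.11 m and linear speed of each of valve, coil below 0.03 m/s and angular speed of valve below 0.3 rad/s); the arm keeps its last pose, push and grip.
It fails at once if the smaller coil or the nut is moved by more than 20 mm (distance of any of small_coil, nut from where it was at the start of the episode above 0.02 m).
It fails at once if another loose thing on the bench (reel, screwdriver, bottle, compact cylinder, tin) is moved by more than 20 mm (distance of any of reel, screwdriver, bottle, cylinder, tin from where it was at the start of the episode above 0.02 m).
It fails at once if the inspection camera is knocked out of place (5 mm) (distance of lens from where it was at the start of the episode above 0.005 m).
It also fails if it takes over 54 s, if anything falls off the work surface, if the arm or the gripper's body presses on something with over 40 N, if the wrist force passes 120 N, or if a joint passes its speed limit or range.

## Working session

There is one attempt and no reset: what is moved stays moved. The work goes in short steps, Python scripts to look and compute and a shell command to move; the robot and the scene stay as the last step left them, time stands still between calls to the robot, and variables do not carry over. Pictures are saved under pics/ and viewed, at most 10 in all, crops included, and the job is handed in when it is done.

```bash
mkdir -p pics; cat > h.py <<'E'
import numpy as np, cv2
from station import readout, imaging, ctrl
def cam(n):
    c=imaging.read_camera(n); c['E']=np.array(c['extrinsics'],float); c['K']=np.array(c['K'],float); return c
def ray(c,u,v):
    p=cv2.undistortPoints(np.array([[[u,v]]],float),c['K'],np.array([c['k1'],0,0,0.]))[0,0] if False else None
    x=np.linalg.solve(c['K'],[u,v,1.]); d=x[:2].copy()
    for _ in range(30): d=x[:2]/(1+c['k1']*(d@d))
    R=c['E'][:3,:3]; return -R.T@c['E'][:3,3], R.T@np.array([d[0],d[1],1.])
def onz(c,u,v,z):
    o,d=ray(c,u,v); return o+d*(z-o[2])/d[2]
def proj(c,P):
    q=c['E'][:3,:3]@np.array(P,float)+c['E'][:3,3]; d=q[:2]/q[2]; d=d*(1+c['k1']*(d@d))
    return (c['K']@[d[0],d[1],1])[:2]
def tri(c1,p1,c2,p2):
    o1,d1=ray(c1,*p1); o2,d2=ray(c2,*p2)
    s=np.linalg.lstsq(np.stack([d1,-d2],1),o2-o1,rcond=None)[0]
    a=o1+s[0]*d1;b=o2+s[1]*d2; return (a+b)/2,np.linalg.norm(a-b)
E
python3 - <<'E'
from h import *
np.set_printoptions(precision=1,suppress=True)
for n in ("scene","top"):
    c=cam(n); cv2.imwrite(f"pics/{n}0.png",c['image']); print(n,c['k1'],c['K'],c['E'],-c['E'][:3,:3].T@c['E'][:3,3])
print(readout.state())
E
```

```text
scene -0.08227076538564088 [[574.6   0.  318. ]
 [  0.  574.6 235.7]
 [  0.    0.    1. ]] [[   0.1    1.    -0.   -27. ]
 [   0.8   -0.    -0.7 -271.7]
 [  -0.7    0.    -0.8 1812.7]
 [   0.     0.     0.     1. ]] [1393.6  -27.5 1190.6]
top -0.10093318090985667 [[453.1   0.  318.4]
 [  0.  453.1 241.3]
 [  0.    0.    1. ]] [[  -0.1   -1.     0.    33.4]
 [  -1.     0.    -0.2  491.9]
 [   0.2   -0.    -1.  1239.6]
 [   0.     0.     0.     1. ]] [ 215.9   26.8 1316.2]
{'time_s': 0.1, 'qpos': array([ 1.1,  0.2,  1.5,  0. ,  1.4, -0.1]), 'joint_vel': array([-0., -0., -0., -0.,  0., -0.]), 'tau': array([  0. , -49.8, -39.1,  -0. ,   0. ,  -0. ]), 'tcp_pos': array([218.1, 585.2, 230.3]), 'tool_rot': array([[-0.9,  0.3, -0. ],
       [ 0.3,  0.9, -0. ],
       [ 0. , -0. , -1. ]]), 'wrist_force': array([0.5, 0. , 0.1]), 'moment': array([ 0., -0.,  0.]), 'grasp_force': 0.0, 'width': 85.77095995267406}
```

View pics/scene0.png

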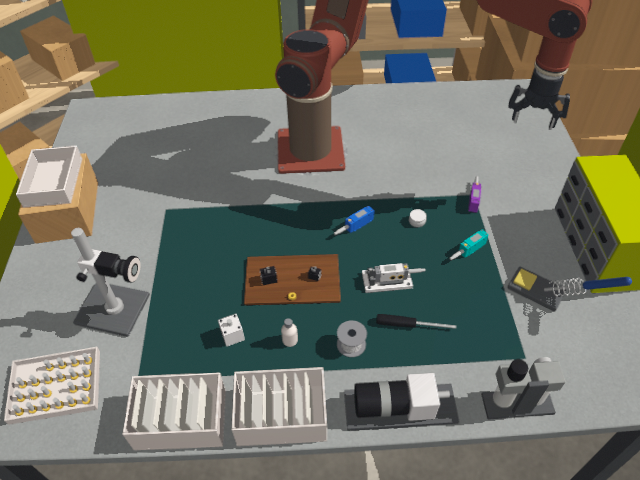

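View pics/top0.png

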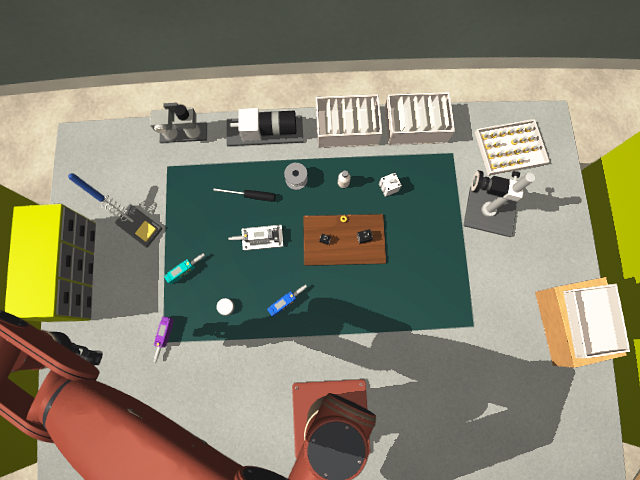

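Valve: scene (393,277), top (262,236), with its stem toward world +y. The lens is at scene (130,268), top (480,184), looking about +y. There are two coil candidates: A at scene (268,274) / top (365,237), and B at scene (315,273) / top (326,239). A looks larger, so I'll confirm it in an enlarged crop.

```bash
python3 - <<'E'
from h import *
s=cv2.imread('pics/scene0.png');t=cv2.imread('pics/top0.png')
def cr(im,x,y,w,h,k): return cv2.resize(im[y:y+h,x:x+w],None,fx=k,fy=k,interpolation=cv2.INTER_CUBIC)
a=np.hstack([cr(s,248,253,80,50,5),cr(s,355,255,80,50,5)])
b=np.hstack([cr(t,306,212,80,50,5),cr(t,222,215,80,50,5)])
cv2.imwrite('pics/crop1.png',np.vstack([a,b]))
c=np.hstack([cr(s,70,220,80,90,5),cr(t,460,160,80,90,5)])
cv2.imwrite('pics/crop2.png',c)
E
```

```text
(no output)
```

View pics/crop1.png

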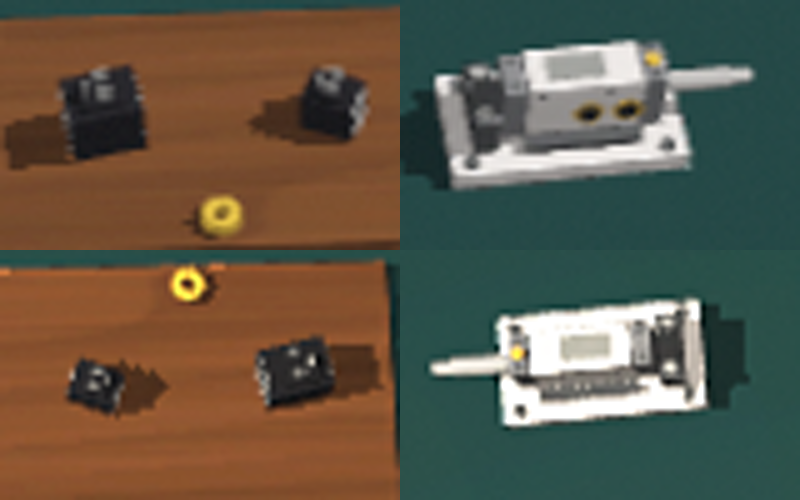

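View pics/crop2.png

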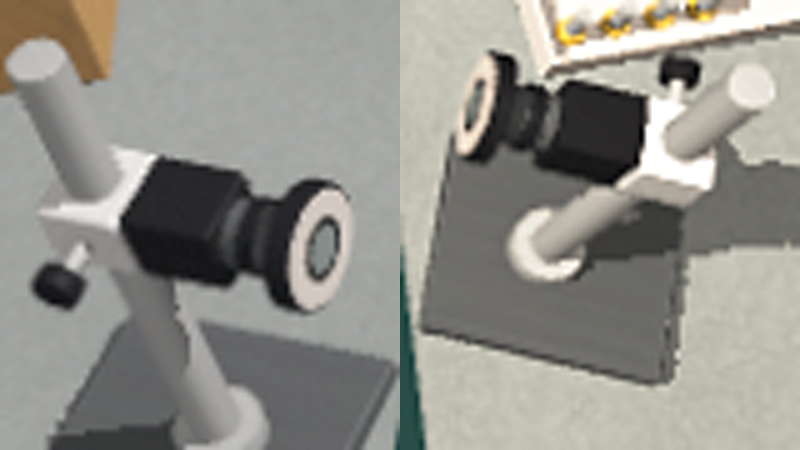

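A is the larger coil: about 15 px wide in the scene crop against about 10 px for B, whose proportions match the small one. The valve is the silver one, with its ports facing the scene camera (+x). The lens ring is centred near scene (134.6,269), top (475.8,181), and the pillar top near scene (77.6,231.4), top (529.6,177.6).

```bash
cat > m.py <<'E'
from h import *
np.set_printoptions(precision=1,suppress=True)
s=cam('scene');t=cam('top')
def stem(c,x0,y0,x1,y1):
    im=c['image'][y0:y1,x0:x1].astype(float); 
    w=np.clip((im[:,:,2]-60)/90,0,1)  # red channel: bg teal has low red
    P=[]
    for j in range(w.shape[1]):
        col=w[:,j]
        if col.sum()>1.0: P.append((x0+j,y0+(col*np.arange(len(col))).sum()/col.sum(),col.sum()))
    return np.array(P)
if __name__=='__main__':
    for c,b in((s,(412,262,430,278)),(t,(224,232,243,246))):
        P=stem(c,*b); k=np.polyfit(P[:,0],P[:,1],1); print(P[:,0].min(),P[:,0].max(),P[:,2])
        xs=[P[:,0].min(),P[:,0].max()]
        A=[onz(c,x,np.polyval(k,x),32) for x in xs]; d=A[1]-A[0]; print('stem',A,np.degrees(np.arctan2(d[1],d[0])))
    print('lens',tri(s,(134.5,269.2),t,(475.8,181)))
    print('pillar',tri(s,(77.6,231.4),t,(529.6,177.6)),onz(s,77.6,231.4,300),onz(t,529.6,177.6,300))
    for n,c,b in(('s',s,(255,258,285,290)),('t',t,(350,224,380,250))):
        im=c['image'][b[1]:b[3],b[0]:b[2]].astype(int)
        m=(((im[:,:,2]-im[:,:,0])<25)).astype(np.uint8)   # not wood
        n_,l,st,ce=cv2.connectedComponentsWithStats(m); i=1+st[1:,4].argmax(); m=(l==i).astype(np.uint8)
        ct=max(cv2.findContours(m,0,2)[0],key=len); h=cv2.convexHull(ct)
        ap=cv2.approxPolyDP(h,1.2,True)[:,0]+[b[0],b[1]]; print(n,ce[i]+[b[0],b[1]],st[i],ap.tolist())
        print(*(''.join('#' if v else '.' for v in r) for r in m),sep='\n')
        for q in ap: print(q,onz(c,*q,10)[:2],onz(c,*q,42)[:2])
E
python3 m.py
```

```text
412.0 425.0 [3.8 3.8 3.9 4.  4.  4.  4.2 4.2 4.1 3.3 3.1 2.9 2.8 1.2]
stem [array([520.8, 239. ,  32. ]), array([519.3, 272.6,  32. ])] 92.52641145806598
228.0 242.0 [ 2.2  2.9  3.   3.   3.6  3.7  3.8  3.8  3.9  4.   4.   4.1  4.2  5.2
 14. ]
stem [array([520.4, 271.1,  32. ]), array([520.6, 230.1,  32. ])] -89.684736692255
lens (array([ 603.2, -410.4,  197.9]), np.float64(5.547323232697207))
pillar (array([ 572.8, -510.3,  296.9]), np.float64(1.8974443090309976)) [ 576.  -507.6  300. ] [ 571.9 -509.8  300. ]
s [268.  275.3] [  5   8  17  19 248] [[273, 266], [276, 282], [263, 284], [260, 276], [260, 269]]
..............................
..............................
..............................
..............................
..............................
..............................
..............................
..............................
..................#...........
...........########...........
........############..........
.....###############..........
.....###############..........
......###############.........
......###############.........
......##############
[... 1131 characters left out ...]
..###############........
........##############........
........###############.......
........###############.......
........###############.......
.........##############.......
.........#############........
.........###########..........
.........#######..............
..............................
..............................
..............................
..............................
..............................
..............................
..............................
[369 230] [ 529.2 -144. ] [ 521.5 -139.8]
[372 239] [ 501.4 -150.8] [ 494.4 -146.4]
[365 242] [ 493.4 -129.4] [ 486.6 -125.6]
[359 242] [ 494.2 -111.6] [ 487.4 -108.3]
[357 233] [ 521.8 -107.6] [ 514.3 -104.3]
```

The sizes check out (coil about 42 mm across when turned 10°, stem line consistent in both views). Estimates: coil centre (505,-125) at yaw 100°, stem line x about 521 at yaw about 91.5°. I'll refine the nest yaw and plan the approach.

```bash
cat > plan.py <<'E'
from h import *
from scipy.spatial.transform import Rotation as Ro
def Rd(yaw):  # tool down, tool x at yaw (deg)
    a=np.radians(yaw); x=np.array([np.cos(a),np.sin(a),0]); z=np.array([0,0,-1.]); return np.stack([x,np.cross(z,x),z],1)
def plan(poses,start=None):
    st=readout.state(); p,R=(st['tcp_pos'],st['tool_rot']) if start is None else (np.array(start[0]),Rd(start[1]))
    for q,yaw in poses:
        T=Rd(yaw); d=R.T@(np.array(q,float)-p); w=Ro.from_matrix(R.T@T).as_rotvec()
        print('tr',np.round(d/750,4).tolist(),'turn',np.round(w/np.pi,4).tolist(),'rows',round(max(np.linalg.norm(d)/41.7,np.degrees(np.linalg.norm(w))/7.16),1))
        p,R=np.array(q,float),T
E
python3 - <<'E'
from plan import *
from m import s,t
np.set_printoptions(precision=1,suppress=True)
def d(c,a,b,z):
    A,B=onz(c,*a,z),onz(c,*b,z); v=B-A; print(A,B,np.degrees(np.arctan2(v[1],v[0])),np.linalg.norm(v))
d(s,(365.4,292.4),(413,288),12)
d(t,(222+284/5,215+174/5),(222+106/5,215+176/5),12) if 0 else None
# nest front edge in top (upper image edge) & lower edge
d(t,(222+305/5,215+156/5),(222+104/5,215+175/5),12)
d(t,(222+100/5,215+66/5),(222+298/5,215+48/5),12)
plan([((325,320,230),130),((430,40,200),105),((505,-125,150),100)])
E
```

```text
[566.8 116.4  12. ] [561.2 237.4  12. ] 92.65225177442181 121.07792751160035
[492.3 112.8  12. ] [486.8 231.4  12. ] 92.6799373223767 118.80459097938046
[553.  232.9  12. ] [558.1 114.7  12. ] -87.53451163032238 118.25373383886495
tr [-0.2571, -0.2819, 0.0014] turn [-0.0002, 0.0, 0.1642] rows 6.9
tr [-0.376, -0.1327, 0.04] turn [0.0, 0.0, 0.1389] rows 7.2
tr [-0.2384, 0.0397, 0.0667] turn [0.0, 0.0, 0.0278] rows 4.5
```

```bash
R='' ; python3 -m creep '[{"translation":[-0.257,-0.282,0.001],"turn":[0,0,0.164],"fingers":0.6},{"translation":[-0.257,-0.282,0.001],"turn":[0,0,0.164],"fingers":0.6},{"translation":[-0.257,-0.282,0.001],"turn":[0,0,0.164],"fingers":0.6},{"translation":[-0.257,-0.282,0.001],"turn":[0,0,0.164],"fingers":0.6},{"translation":[-0.257,-0.282,0.001],"turn":[0,0,0.164],"fingers":0.6},{"translation":[-0.257,-0.282,0.001],"turn":[0,0,0.164],"fingers":0.6},{"translation":[-0.257,-0.282,0.001],"turn":[0,0,0.164],"fingers":0.6},{"translation":[-0.257,-0.282,0.001],"turn":[0,0,0.164],"fingers":0.6}]'
python3 -m creep '[{"translation":[-0.376,-0.133,0.04],"turn":[0,0,0.139],"fingers":0.6},{"translation":[-0.376,-0.133,0.04],"turn":[0,0,0.139],"fingers":0.6},{"translation":[-0.376,-0.133,0.04],"turn":[0,0,0.139],"fingers":0.6},{"translation":[-0.376,-0.133,0.04],"turn":[0,0,0.139],"fingers":0.6},{"translation":[-0.376,-0.133,0.04],"turn":[0,0,0.139],"fingers":0.6},{"translation":[-0.376,-0.133,0.04],"turn":[0,0,0.139],"fingers":0.6},{"translation":[-0.376,-0.133,0.04],"turn":[0,0,0.139],"fingers":0.6},{"translation":[-0.376,-0.133,0.04],"turn":[0,0,0.139],"fingers":0.6}]'
python3 -m creep '[{"translation":[-0.238,0.04,0.067],"turn":[0,0,0.028],"fingers":0.4},{"translation":[-0.238,0.04,0.067],"turn":[0,0,0.028],"fingers":0.4},{"translation":[-0.238,0.04,0.067],"turn":[0,0,0.028],"fingers":0.4},{"translation":[-0.238,0.04,0.067],"turn":[0,0,0.028],"fingers":0.4},{"translation":[-0.238,0.04,0.067],"turn":[0,0,0.028],"fingers":0.4},{"translation":[-0.238,0.04,0.067],"turn":[0,0,0.028],"fingers":0.4},{"translation":[-0.238,0.04,0.067],"turn":[0,0,0.028],"fingers":0.4}]'
python3 -c "
from plan import *
plan([((505,-125,16),100)]);s=readout.state();print(s['tcp_pos'],s['tool_rot'],s['width'])"
```

```text
time_s: 0.97
tcp_pos: [327.0, 315.3, 230.6]
tool_rot: [[-0.64, 0.769, 0.001], [0.769, 0.64, -0.002], [-0.003, -0.0, -1.0]]
wrist_force: [-0.7, 0.4, -0.6]
width: 68.4
grasp_force: 0.0
time_s: 1.63
tcp_pos: [431.3, 35.3, 200.4]
tool_rot: [[-0.255, 0.967, 0.001], [0.967, 0.255, -0.002], [-0.002, 0.0, -1.0]]
wrist_force: [-0.7, -0.6, -0.3]
width: 68.2
grasp_force: 0.0
time_s: 2.22
tcp_pos: [505.1, -124.7, 149.6]
tool_rot: [[-0.171, 0.985, -0.002], [0.985, 0.171, 0.001], [0.001, -0.001, -1.0]]
wrist_force: [0.3, -0.1, 1.0]
width: 59.6
grasp_force: 0.0
tr [-0.0007, 0.0, 0.1781] turn [-0.0004, -0.0005, -0.0007] rows 3.2
[ 505.09602151 -124.6589406   149.59659462] [[-0.17137231  0.98520499 -0.00163279]
 [ 0.98520524  0.17137436  0.00121003]
 [ 0.00147194 -0.00140127 -0.99999793]] 59.58629327915156
```

```bash
python3 -m creep '[{"translation":[0,0,0.09],"turn":[0,0,0],"fingers":0.4},{"translation":[0,0,0.14],"turn":[0,0,0],"fingers":0.4},{"translation":[0,0,0.17],"turn":[0,0,0],"fingers":0.4},{"translation":[0,0,0.181],"turn":[0,0,0],"fingers":0.4},{"translation":[0,0,0.181],"turn":[0,0,0],"fingers":0.4},{"translation":[0,0,0.181],"turn":[0,0,0],"fingers":0.4}]' 60
python3 -m creep '[{"translation":[0,0,0],"turn":[0,0,0],"fingers":-1},{"translation":[0,0,0],"turn":[0,0,0],"fingers":-1},{"translation":[0,0,0],"turn":[0,0,0],"fingers":-1},{"translation":[0,0,0],"turn":[0,0,0],"fingers":-1},{"translation":[0,0,0],"turn":[0,0,0],"fingers":-1},{"translation":[0,0,0],"turn":[0,0,0],"fingers":-1},{"translation":[0,0,0],"turn":[0,0,0],"fingers":-1},{"translation":[0,0,0],"turn":[0,0,0],"fingers":-1}]' 60
python3 - <<'E'
from h import *
s=cam('scene');t=cam('top')
def cr(im,x,y,w,h,k): return cv2.resize(im[y:y+h,x:x+w],None,fx=k,fy=k,interpolation=cv2.INTER_CUBIC)
cv2.imwrite('pics/grasp.png',np.hstack([cr(s['image'],228,225,80,90,5),cr(t['image'],330,200,80,90,5)]))
E
```

```text
time_s: 2.72
tcp_pos: [505.8, -123.7, 15.7]
tool_rot: [[-0.174, 0.985, 0.0], [0.985, 0.174, 0.0], [0.0, 0.0, -1.0]]
wrist_force: [-0.1, -0.8, 1.0]
width: 59.7
grasp_force: 0.0
time_s: 3.38
tcp_pos: [507.9, -125.5, 17.8]
tool_rot: [[-0.173, 0.985, 0.005], [0.985, 0.173, -0.002], [-0.003, 0.005, -1.0]]
wrist_force: [-0.5, 1.4, 7.8]
width: 28.9
grasp_force: 59.9
```

View pics/grasp.png

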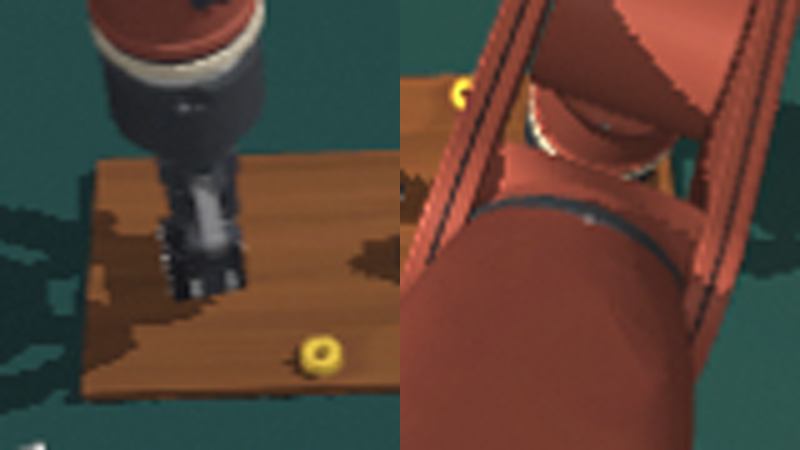

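The coil is held: width 28.9 mm, 60 N. The TCP sits 7.8 mm above the coil's underside, so the bore is at TCP z + 8.2. Next I lift and go over to a point beyond the stem tip.

```bash
python3 -m creep '[{"translation":[0,0,-0.05],"turn":[0,0,0],"fingers":-1},{"translation":[0,0,-0.1],"turn":[0,0,0],"fingers":-1},{"translation":[0,0,-0.15],"turn":[0,0,0],"fingers":-1},{"translation":[0,0,-0.18],"turn":[0,0,0],"fingers":-1},{"translation":[0,0,-0.18],"turn":[0,0,0],"fingers":-1},{"translation":[0,0,-0.18],"turn":[0,0,0],"fingers":-1}]'
python3 - <<'E'
from plan import *
np.set_printoptions(precision=4,suppress=True)
st=readout.state();print(st['tcp_pos'],st['tool_rot'],st['wrist_force'],st['width'])
c=imaging.read_camera('top')
import cv2
t=cv2.imread('pics/top0.png')
C=cam('top')
for p in((208,255),(168,278)): print(onz(C,*p,10))
plan([((525,100,150),92.6),((517.4,316.5,150),92.6),((517.4,316.5,60),92.6)])
E
```

```text
time_s: 3.98
tcp_pos: [507.0, -125.3, 152.6]
tool_rot: [[-0.173, 0.985, 0.006], [0.985, 0.173, -0.002], [-0.003, 0.005, -1.0]]
wrist_force: [0.8, 0.5, -1.6]
width: 28.9
grasp_force: 59.5
[ 506.9743 -125.2884  152.6499] [[-0.1732  0.9849  0.0056]
 [ 0.9849  0.1732 -0.0023]
 [-0.0032  0.0051 -1.    ]] [ 0.825   0.5392 -1.5544] 28.944702348052907
[477.1943 335.0927  10.    ]
[414.2188 453.8792  10.    ]
tr [0.29, 0.0784, -0.0011] turn [-0.0002, -0.0001, 0.0409] rows 5.4
tr [0.2888, 0.003, 0.0] turn [0.0, 0.0, 0.0] rows 5.2
tr [0.0, 0.0, 0.12] turn [0.0, 0.0, 0.0] rows 2.2
```

```bash
python3 -m creep '[{"translation":[0.05,0.013,0],"turn":[0,0,0.041],"fingers":-1},{"translation":[0.105,0.026,0],"turn":[0,0,0.041],"fingers":-1},{"translation":[0.16,0.04,0],"turn":[0,0,0.041],"fingers":-1},{"translation":[0.21,0.054,0],"turn":[0,0,0.041],"fingers":-1},{"translation":[0.26,0.07,0],"turn":[0,0,0.041],"fingers":-1},{"translation":[0.29,0.078,0],"turn":[0,0,0.041],"fingers":-1},{"translation":[0.29,0.078,0],"turn":[0,0,0.041],"fingers":-1}]'
python3 -m creep '[{"translation":[0.05,0,0],"turn":[0,0,0],"fingers":-1},{"translation":[0.1,0.001,0],"turn":[0,0,0],"fingers":-1},{"translation":[0.15,0.001,0],"turn":[0,0,0],"fingers":-1},{"translation":[0.2,0.002,0],"turn":[0,0,0],"fingers":-1},{"translation":[0.25,0.003,0],"turn":[0,0,0],"fingers":-1},{"translation":[0.28,0.003,0],"turn":[0,0,0],"fingers":-1},{"translation":[0.28,0.003,0],"turn":[0,0,0],"fingers":-1},{"translation":[0.28,0.003,0],"turn":[0,0,0],"fingers":-1}]'
python3 - <<'E'
from plan import *
np.set_printoptions(precision=4,suppress=True)
st=readout.state();print(st['tcp_pos'],st['tool_rot'],st['wrist_force'],st['width'])
plan([((517.6,310,60),92.6),((517.6,310,23.8),92.6)])
E
```

```text
time_s: 4.67
tcp_pos: [523.7, 104.1, 147.5]
tool_rot: [[-0.05, 0.999, -0.004], [0.999, 0.05, 0.002], [0.002, -0.003, -1.0]]
wrist_force: [-0.6, -0.4, -0.4]
width: 28.8
grasp_force: 59.5
time_s: 5.33
tcp_pos: [516.8, 309.6, 147.5]
tool_rot: [[-0.047, 0.999, -0.003], [0.999, 0.047, -0.002], [-0.002, -0.003, -1.0]]
wrist_force: [0.7, -0.0, -0.5]
width: 29.0
grasp_force: 59.4
[516.7688 309.5527 147.4595] [[-0.0474  0.9989 -0.0031]
 [ 0.9989  0.0474 -0.002 ]
 [-0.0018 -0.0032 -1.    ]] [ 0.709  -0.0295 -0.4918] 29.01095421167219
tr [0.0008, 0.0015, 0.1166] turn [-0.001, 0.0006, 0.0007] rows 2.1
tr [0.0, 0.0, 0.0483] turn [0.0, 0.0, 0.0] rows 0.9
```

```bash
python3 -m creep '[{"translation":[0,0.001,0.05],"turn":[0,0,0],"fingers":-1},{"translation":[0,0.001,0.1],"turn":[0,0,0],"fingers":-1},{"translation":[0,0.001,0.116],"turn":[0,0,0],"fingers":-1},{"translation":[0,0.001,0.116],"turn":[0,0,0],"fingers":-1},{"translation":[0,0.001,0.116],"turn":[0,0,0],"fingers":-1}]'
python3 - <<'E'
from plan import *
np.set_printoptions(precision=4,suppress=True)
for i in range(6):
    s=cam('scene'); st=readout.state();print(st['time_s'],st['tcp_pos'],st['qpos'],st['tool_rot'][:2,2])
def cr(im,x,y,w,h,k): return cv2.resize(im[y:y+h,x:x+w],None,fx=k,fy=k,interpolation=cv2.INTER_CUBIC)
cv2.imwrite('pics/pre.png',cr(s['image'],365,225,110,80,7))
E
```

```text
time_s: 5.75
tcp_pos: [518.3, 308.2, 62.0]
tool_rot: [[-0.044, 0.999, -0.002], [0.999, 0.044, -0.001], [-0.001, -0.002, -1.0]]
wrist_force: [0.0, -0.7, -0.9]
width: 29.1
grasp_force: 59.4
5.8 [519.7562 309.1026  63.7832] [ 0.4063  0.3436  1.7106 -0.0002  1.0863  0.3621] [0.001  0.0003]
5.85 [520.5045 309.6579  64.825 ] [ 0.4066  0.3426  1.7096 -0.0002  1.0861  0.3622] [0.003  0.0012]
5.9 [520.7095 309.9967  65.2126] [ 0.407   0.3422  1.7094 -0.0001  1.0859  0.3622] [0.0039 0.0016]
5.95 [520.5914 310.1618  65.1912] [ 0.4073  0.3421  1.7095 -0.0001  1.0858  0.3623] [0.0039 0.0016]
6.0 [520.3496 310.1878  64.9735] [ 0.4075  0.3422  1.7098 -0.0001  1.0857  0.3623] [0.0036 0.0015]
6.05 [520.01   310.1499  64.5869] [ 0.4076  0.3425  1.7102 -0.0001  1.0855  0.3623] [0.003  0.0013]
```

View pics/pre.png

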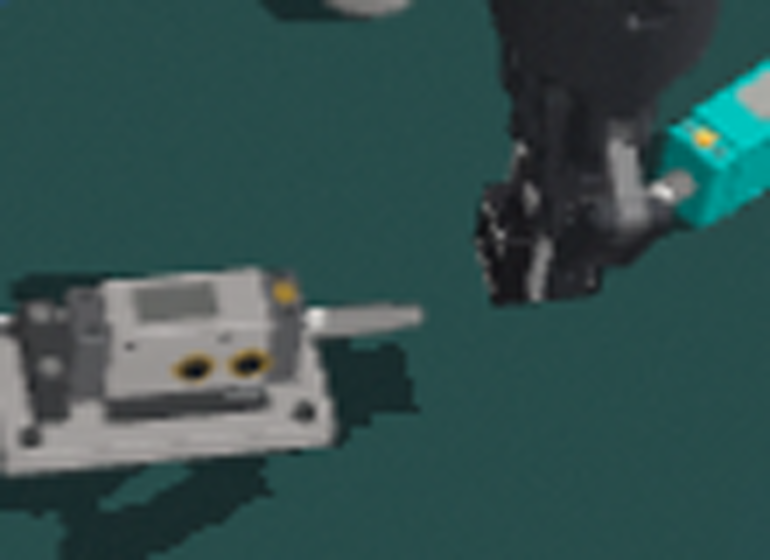

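It shows the stem tip at about (425.5,270) and the coil hanging in the fingers, its lower front corner at about (435,268.6), clear of the teal look-alike. The arm rings after moves, so I'll settle, descend gently and re-measure.

```bash
python3 -m creep '[{"translation":[0,0,0.01],"turn":[0,0,0],"fingers":-1},{"translation":[0,0,0.02],"turn":[0,0,0],"fingers":-1},{"translation":[0,0,0.03],"turn":[0,0,0],"fingers":-1},{"translation":[0,0,0.038],"turn":[0,0,0],"fingers":-1},{"translation":[0,0,0.044],"turn":[0,0,0],"fingers":-1},{"translation":[0,0,0.048],"turn":[0,0,0],"fingers":-1},{"translation":[0,0,0.048],"turn":[0,0,0],"fingers":-1},{"translation":[0,0,0.048],"turn":[0,0,0],"fingers":-1}]'
python3 -m creep '[{"translation":[0,0,0],"turn":[0,0,0],"fingers":-1},{"translation":[0,0,0],"turn":[0,0,0],"fingers":-1},{"translation":[0,0,0],"turn":[0,0,0],"fingers":-1},{"translation":[0,0,0],"turn":[0,0,0],"fingers":-1},{"translation":[0,0,0],"turn":[0,0,0],"fingers":-1},{"translation":[0,0,0],"turn":[0,0,0],"fingers":-1}]'
python3 - <<'E'
from plan import *
np.set_printoptions(precision=3,suppress=True)
for i in range(4):
    s=cam('scene'); st=readout.state();print(st['time_s'],st['tcp_pos'],st['tool_rot'][:2,2])
cv2.imwrite('pics/pre2full.png',s['image'])
def cr(im,x,y,w,h,k): return cv2.resize(im[y:y+h,x:x+w],None,fx=k,fy=k,interpolation=cv2.INTER_CUBIC)
cv2.imwrite('pics/pre2.png',cr(s['image'],400,240,66,50,12))
p=st['tcp_pos'];a=np.radians(92.6);u=np.array([np.cos(a),np.sin(a),0]);v=np.array([np.sin(a),-np.cos(a),0])
for k in(-19,19):
  for z in(-7.8,24.2): print(k,z,(proj(s,p+u*k+v*15+[0,0,z])-[400,240])*12)
print('tip',(proj(s,(519.4,272.5,32))-[400,240])*12)
E
```

```text
time_s: 6.72
tcp_pos: [518.6, 309.7, 26.3]
tool_rot: [[-0.045, 0.999, -0.0], [0.999, 0.045, -0.0], [-0.0, -0.0, -1.0]]
wrist_force: [0.4, 0.2, -0.4]
width: 29.1
grasp_force: 59.4
time_s: 7.22
tcp_pos: [518.8, 309.7, 26.7]
tool_rot: [[-0.045, 0.999, 0.0], [0.999, 0.045, 0.0], [0.0, 0.0, -1.0]]
wrist_force: [0.0, 0.3, -0.8]
width: 29.0
grasp_force: 59.4
7.2667 [518.736 309.711  26.652] [0. 0.]
7.3167 [518.727 309.718  26.602] [0. 0.]
7.3667 [518.685 309.68   26.557] [-0.  0.]
7.4167 [518.685 309.678  26.553] [-0. -0.]
-19 -7.8 [391.994 441.23 ]
-19 24.2 [412.942 348.909]
19 -7.8 [567.047 425.151]
19 24.2 [590.876 332.762]
tip [299.503 351.184]
```

View pics/pre2.png

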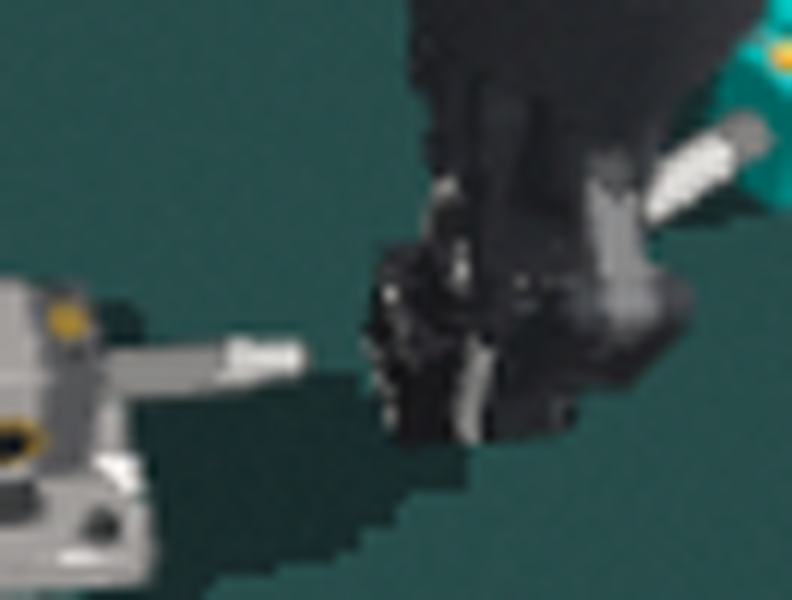

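Predicted and observed pixels agree to under 1 mm: tip (299,352), lower coil edge about 0.5 mm higher than predicted. Corrections are -1 mm along tool y and 3 mm down, then the first part of the insertion with a force check.

```bash
python3 -m creep '[{"translation":[0,-0.0013,0.004],"turn":[0,0,0],"fingers":-1},{"translation":[0,-0.0013,0.004],"turn":[0,0,0],"fingers":-1},{"translation":[-0.008,-0.0013,0.004],"turn":[0,0,0],"fingers":-1},{"translation":[-0.016,-0.0013,0.004],"turn":[0,0,0],"fingers":-1},{"translation":[-0.022,-0.0013,0.004],"turn":[0,0,0],"fingers":-1},{"translation":[-0.026,-0.0013,0.004],"turn":[0,0,0],"fingers":-1},{"translation":[-0.03,-0.0013,0.004],"turn":[0,0,0],"fingers":-1},{"translation":[-0.034,-0.0013,0.004],"turn":[0,0,0],"fingers":-1}]' 80
python3 -m creep '[{"translation":[0,0,0],"turn":[0,0,0],"fingers":-1},{"translation":[0,0,0],"turn":[0,0,0],"fingers":-1},{"translation":[0,0,0],"turn":[0,0,0],"fingers":-1},{"translation":[0,0,0],"turn":[0,0,0],"fingers":-1}]'
python3 - <<'E'
from plan import *
np.set_printoptions(precision=2,suppress=True)
s=cam('scene'); st=readout.state();print(st['time_s'],st['tcp_pos'],st['wrist_force'],st['moment'],st['tool_rot'][:2,2])
def cr(im,x,y,w,h,k): return cv2.resize(im[y:y+h,x:x+w],None,fx=k,fy=k,interpolation=cv2.INTER_CUBIC)
cv2.imwrite('pics/ins1.png',cr(s['image'],380,240,66,50,12))
E
```

```text
time_s: 8.08
tcp_pos: [519.0, 283.7, 23.7]
tool_rot: [[-0.045, 0.999, 0.0], [0.999, 0.045, 0.0], [0.0, 0.0, -1.0]]
wrist_force: [0.5, -0.7, -0.5]
width: 28.4
grasp_force: 83.4
time_s: 8.42
tcp_pos: [518.9, 284.4, 23.6]
tool_rot: [[-0.046, 0.999, 0.0], [0.999, 0.046, 0.0], [0.0, 0.0, -1.0]]
wrist_force: [0.8, 0.2, -1.1]
width: 28.5
grasp_force: 83.4
8.4667 [518.89 284.39  23.58] [ 0.63  0.73 -0.93] [ 0.    0.01 -0.01] [0. 0.]
```

View pics/ins1.png

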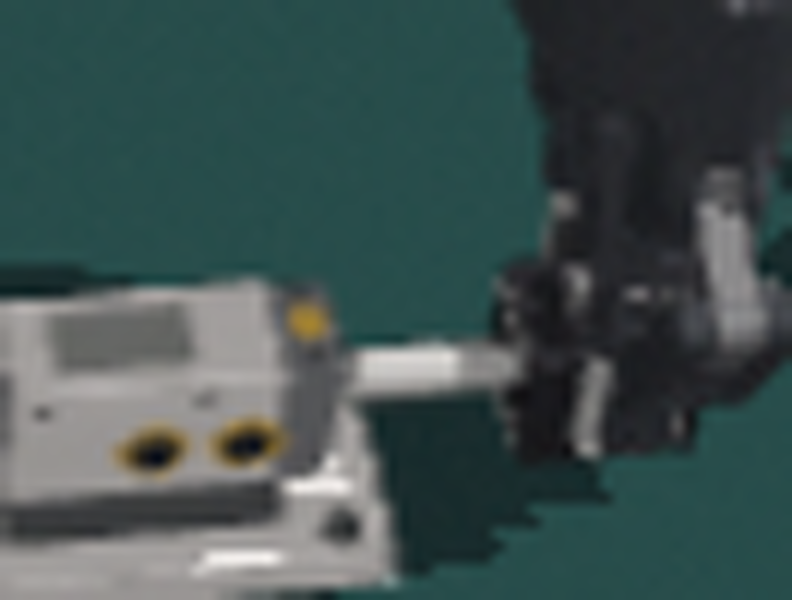

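The tip is inside the bore with no contact force. I continue the push.

```bash
python3 -m creep '[{"translation":[-0.005,0,0],"turn":[0,0,0],"fingers":-1},{"translation":[-0.01,0,0],"turn":[0,0,0],"fingers":-1},{"translation":[-0.015,0,0],"turn":[0,0,0],"fingers":-1},{"translation":[-0.02,0,0],"turn":[0,0,0],"fingers":-1},{"translation":[-0.02,0,0],"turn":[0,0,0],"fingers":-1},{"translation":[-0.02,0,0],"turn":[0,0,0],"fingers":-1}]' 100
python3 -m creep '[{"translation":[-0.005,0,0],"turn":[0,0,0],"fingers":-1},{"translation":[-0.01,0,0],"turn":[0,0,0],"fingers":-1},{"translation":[-0.015,0,0],"turn":[0,0,0],"fingers":-1},{"translation":[-0.02,0,0],"turn":[0,0,0],"fingers":-1},{"translation":[-0.02,0,0],"turn":[0,0,0],"fingers":-1},{"translation":[-0.02,0,0],"turn":[0,0,0],"fingers":-1}]'
```

```text
time_s: 8.97
tcp_pos: [519.6, 268.8, 23.6]
tool_rot: [[-0.045, 0.999, -0.0], [0.999, 0.045, 0.0], [0.0, -0.0, -1.0]]
wrist_force: [0.2, 0.9, -0.6]
width: 28.2
grasp_force: 101.6
time_s: 9.47
tcp_pos: [520.3, 253.9, 23.6]
tool_rot: [[-0.045, 0.999, 0.0], [0.999, 0.045, 0.0], [0.0, 0.0, -1.0]]
wrist_force: [-0.4, -0.8, -1.2]
width: 28.5
grasp_force: 101.6
```

```bash
python3 -m creep '[{"translation":[-0.002,0,0],"turn":[0,0,0],"fingers":-1},{"translation":[-0.004,0,0],"turn":[0,0,0],"fingers":-1},{"translation":[-0.006,0,0],"turn":[0,0,0],"fingers":-1},{"translation":[-0.008,0,0],"turn":[0,0,0],"fingers":-1},{"translation":[-0.008,0,0],"turn":[0,0,0],"fingers":-1}]'
python3 -m creep '[{"translation":[-0.001,0,0],"turn":[0,0,0],"fingers":-1},{"translation":[-0.002,0,0],"turn":[0,0,0],"fingers":-1},{"translation":[-0.003,0,0],"turn":[0,0,0],"fingers":-1},{"translation":[-0.003,0,0],"turn":[0,0,0],"fingers":-1}]'
```

```text
time_s: 9.88
tcp_pos: [520.5, 248.0, 23.5]
tool_rot: [[-0.045, 0.999, -0.0], [0.999, 0.045, -0.0], [-0.0, -0.0, -1.0]]
wrist_force: [-0.3, -0.3, -1.1]
width: 28.1
grasp_force: 101.6
time_s: 10.22
tcp_pos: [520.6, 245.9, 23.5]
tool_rot: [[-0.045, 0.999, 0.0], [0.999, 0.045, -0.0], [-0.0, 0.0, -1.0]]
wrist_force: [-0.4, 0.0, -1.3]
width: 28.4
grasp_force: 101.6
```

```bash
python3 -m creep '[{"translation":[-0.0013,0,0],"turn":[0,0,0],"fingers":-1},{"translation":[-0.0027,0,0],"turn":[0,0,0],"fingers":-1},{"translation":[-0.0027,0,0],"turn":[0,0,0],"fingers":-1}]'
python3 -m creep '[{"translation":[-0.0013,0,0],"turn":[0,0,0],"fingers":-1},{"translation":[-0.0027,0,0],"turn":[0,0,0],"fingers":-1},{"translation":[-0.0027,0,0],"turn":[0,0,0],"fingers":-1}]'
python3 - <<'E'
from plan import *
np.set_printoptions(precision=2,suppress=True)
s=cam('scene'); st=readout.state();print(st['time_s'],st['tcp_pos'],st['wrist_force'])
def cr(im,x,y,w,h,k): return cv2.resize(im[y:y+h,x:x+w],None,fx=k,fy=k,interpolation=cv2.INTER_CUBIC)
cv2.imwrite('pics/ins2.png',cr(s['image'],370,240,66,50,12))
E
```

```text
time_s: 10.47
tcp_pos: [520.7, 244.4, 23.6]
tool_rot: [[-0.045, 0.999, 0.0], [0.999, 0.045, 0.001], [0.001, 0.0, -1.0]]
wrist_force: [-0.9, 3.6, -1.3]
width: 28.0
grasp_force: 101.8
time_s: 10.72
tcp_pos: [520.9, 244.3, 24.0]
tool_rot: [[-0.045, 0.999, 0.001], [0.999, 0.045, 0.004], [0.004, 0.001, -1.0]]
wrist_force: [-1.0, 10.0, -1.3]
width: 28.5
grasp_force: 101.9
10.7667 [520.9  244.26  24.02] [-1.49 10.52 -1.1 ]
```

View pics/ins2.png

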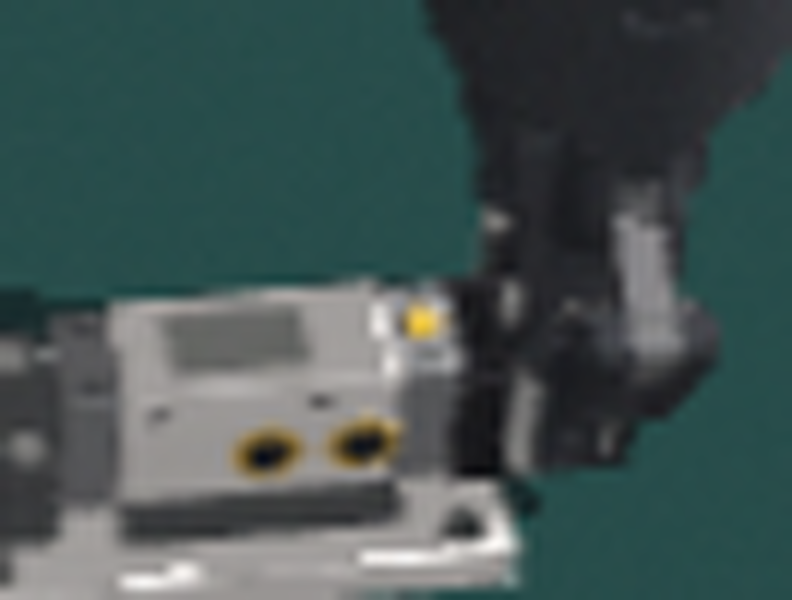

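The coil is against the body and the force is rising with no further travel. I press a little harder to seat it, relax the push, then release.

```bash
python3 -m creep '[{"translation":[-0.0013,0,0],"turn":[0,0,0],"fingers":-1},{"translation":[-0.0027,0,0],"turn":[0,0,0],"fingers":-1},{"translation":[-0.004,0,0],"turn":[0,0,0],"fingers":-1},{"translation":[-0.004,0,0],"turn":[0,0,0],"fingers":-1},{"translation":[-0.004,0,0],"turn":[0,0,0],"fingers":-1}]'
python3 -m creep '[{"translation":[0.004,0,0],"turn":[0,0,0],"fingers":-1},{"translation":[0.005,0,0],"turn":[0,0,0],"fingers":-1},{"translation":[0.005,0,0],"turn":[0,0,0],"fingers":-1},{"translation":[0.005,0,0],"turn":[0,0,0],"fingers":-1}]'
```

```text
time_s: 11.18
tcp_pos: [521.0, 244.2, 24.5]
tool_rot: [[-0.044, 0.999, 0.002], [0.999, 0.044, 0.008], [0.008, 0.002, -1.0]]
wrist_force: [-2.4, 21.7, -0.8]
width: 28.2
grasp_force: 101.8
time_s: 11.52
tcp_pos: [521.0, 244.3, 24.0]
tool_rot: [[-0.045, 0.999, 0.001], [0.999, 0.045, 0.002], [0.002, 0.001, -1.0]]
wrist_force: [-1.3, 7.8, -0.1]
width: 28.3
grasp_force: 102.0
```

It is solidly home: 22 N with no travel. Release and retreat upward.

```bash
python3 -m creep '[{"translation":[0.001,0,0],"turn":[0,0,0],"fingers":0.4},{"translation":[0.001,0,0],"turn":[0,0,0],"fingers":0.4},{"translation":[0.001,0,0],"turn":[0,0,0],"fingers":0.4},{"translation":[0.001,0,0],"turn":[0,0,0],"fingers":0.4},{"translation":[0.001,0,0],"turn":[0,0,0],"fingers":0.4},{"translation":[0.001,0,0],"turn":[0,0,0],"fingers":0.4},{"translation":[0.001,0,0],"turn":[0,0,0],"fingers":0.4},{"translation":[0.001,0,0],"turn":[0,0,0],"fingers":0.4}]'
python3 -m creep '[{"translation":[0,0,-0.02],"turn":[0,0,0],"fingers":0.4},{"translation":[0,0,-0.05],"turn":[0,0,0],"fingers":0.4},{"translation":[0,0,-0.09],"turn":[0,0,0],"fingers":0.4},{"translation":[0,0,-0.12],"turn":[0,0,0],"fingers":0.4},{"translation":[0,0,-0.12],"turn":[0,0,0],"fingers":0.4},{"translation":[0,0,-0.12],"turn":[0,0,0],"fingers":0.4},{"translation":[0,0,-0.12],"turn":[0,0,0],"fingers":0.4},{"translation":[0,0,-0.12],"turn":[0,0,0],"fingers":0.4}]'
python3 - <<'E'
from plan import *
# valve origin: coil centre at TCP (521,244.3) = +61 along axis (coil ~ +-1 along)
a=np.radians(92.6);u=np.array([np.cos(a),np.sin(a),0])
o=np.array([521,244.3,0])-61*u; print(o, o-18*u)
g=o-18*u; plan([((g[0],g[1],115),92.6),((g[0],g[1],28),92.6)])
E
```

```text
time_s: 12.18
tcp_pos: [520.7, 243.3, 23.5]
tool_rot: [[-0.045, 0.999, -0.0], [0.999, 0.045, -0.0], [-0.0, -0.0, -1.0]]
wrist_force: [-0.2, -0.2, -0.1]
width: 59.8
grasp_force: 0.0
time_s: 12.85
tcp_pos: [519.7, 243.0, 112.0]
tool_rot: [[-0.045, 0.999, -0.003], [0.999, 0.045, -0.001], [-0.001, -0.003, -1.0]]
wrist_force: [-0.4, 0.3, -0.2]
width: 59.9
grasp_force: 0.0
[523.76714228 183.36279524   0.        ] [524.58367606 165.38132499   0.        ]
tr [-0.1037, 0.0019, -0.0039] turn [-0.0008, 0.0002, -0.0] rows 1.9
tr [0.0, 0.0, 0.116] turn [0.0, 0.0, 0.0] rows 2.1
```

```bash
python3 -m creep '[{"translation":[-0.05,0.001,0],"turn":[0,0,0],"fingers":0.4},{"translation":[-0.09,0.002,0],"turn":[0,0,0],"fingers":0.4},{"translation":[-0.104,0.002,0],"turn":[0,0,0],"fingers":0.4},{"translation":[-0.104,0.002,0],"turn":[0,0,0],"fingers":0.4},{"translation":[-0.104,0.002,0.03],"turn":[0,0,0],"fingers":0.4},{"translation":[-0.104,0.002,0.06],"turn":[0,0,0],"fingers":0.4},{"translation":[-0.104,0.002,0.08],"turn":[0,0,0],"fingers":0.4},{"translation":[-0.104,0.002,0.09],"turn":[0,0,0],"fingers":0.4}]'
python3 -m creep '[{"translation":[0,0,0],"turn":[0,0,0],"fingers":0.4},{"translation":[0,0,0],"turn":[0,0,0],"fingers":0.4},{"translation":[0,0,0],"turn":[0,0,0],"fingers":0.4},{"translation":[0,0,0],"turn":[0,0,0],"fingers":0.4},{"translation":[0,0,0],"turn":[0,0,0],"fingers":0.4}]'
python3 -c "
from plan import *
plan([((524.5,166,24),92.6)])"
```

```text
time_s: 13.52
tcp_pos: [523.4, 166.1, 42.8]
tool_rot: [[-0.045, 0.999, -0.005], [0.999, 0.045, -0.0], [-0.0, -0.005, -1.0]]
wrist_force: [-0.4, 0.3, -1.2]
width: 59.8
grasp_force: 0.0
time_s: 13.93
tcp_pos: [526.7, 165.9, 47.2]
tool_rot: [[-0.045, 0.999, 0.002], [0.999, 0.045, 0.0], [0.0, 0.002, -1.0]]
wrist_force: [-0.9, -1.0, -0.2]
width: 59.8
grasp_force: 0.0
tr [0.0003, -0.003, 0.031] turn [0.0007, -0.0001, 0.0] rows 0.6
```

```bash
python3 -m creep '[{"translation":[0,-0.0013,0.005],"turn":[0,0,0],"fingers":0.4},{"translation":[0,-0.0013,0.01],"turn":[0,0,0],"fingers":0.4},{"translation":[0,-0.0013,0.015],"turn":[0,0,0],"fingers":0.4},{"translation":[0,-0.0013,0.02],"turn":[0,0,0],"fingers":0.4},{"translation":[0,-0.0013,0.025],"turn":[0,0,0],"fingers":0.4},{"translation":[0,-0.0013,0.029],"turn":[0,0,0],"fingers":0.4},{"translation":[0,-0.0013,0.029],"turn":[0,0,0],"fingers":0.4},{"translation":[0,-0.0013,0.029],"turn":[0,0,0],"fingers":0.4}]'
python3 -m creep '[{"translation":[0,0,0],"turn":[0,0,0],"fingers":0.4},{"translation":[0,0,0],"turn":[0,0,0],"fingers":0.4},{"translation":[0,0,0],"turn":[0,0,0],"fingers":0.4},{"translation":[0,0,0],"turn":[0,0,0],"fingers":0.4},{"translation":[0,0,0],"turn":[0,0,0],"fingers":0.4},{"translation":[0,0,0],"turn":[0,0,0],"fingers":0.4},{"translation":[0,0,0],"turn":[0,0,0],"fingers":0.4},{"translation":[0,0,0],"turn":[0,0,0],"fingers":0.4}]'
```

```text
time_s: 14.6
tcp_pos: [524.5, 165.5, 23.9]
tool_rot: [[-0.045, 0.999, -0.001], [0.999, 0.045, -0.0], [-0.0, -0.001, -1.0]]
wrist_force: [0.5, -0.3, 0.1]
width: 59.7
grasp_force: 0.0
time_s: 15.27
tcp_pos: [524.8, 165.5, 24.3]
tool_rot: [[-0.045, 0.999, 0.0], [0.999, 0.045, -0.0], [-0.0, 0.0, -1.0]]
wrist_force: [0.7, 0.4, -1.0]
width: 59.5
grasp_force: 0.0
```

Exactly in place. Close on the body.

```bash
python3 -m creep '[{"translation":[0,0,0],"turn":[0,0,0],"fingers":-1},{"translation":[0,0,0],"turn":[0,0,0],"fingers":-1},{"translation":[0,0,0],"turn":[0,0,0],"fingers":-1},{"translation":[0,0,0],"turn":[0,0,0],"fingers":-1},{"translation":[0,0,0],"turn":[0,0,0],"fingers":-1},{"translation":[0,0,0],"turn":[0,0,0],"fingers":-1},{"translation":[0,0,0],"turn":[0,0,0],"fingers":-1},{"translation":[0,0,0],"turn":[0,0,0],"fingers":-1}]' 110
python3 - <<'E'
from h import *
np.set_printoptions(precision=2,suppress=True)
st=readout.state();print(st['tcp_pos'],st['tool_rot'],st['wrist_force'],st['moment'])
# lens refinement: ring centroids in the first pictures
s=cam('scene');t=cam('top')
for c,b in((s,(122,250,146,288)),(t,(466,166,492,196))):
    im=c['image'][b[1]:b[3],b[0]:b[2]]; g=cv2.resize(im.min(axis=2),None,fx=1,fy=1); 
    print('\n'.join(' '.join(f'{v:3d}' for v in r) for r in g[::1]))
E
```

```text
time_s: 15.93
tcp_pos: [525.1, 165.5, 24.7]
tool_rot: [[-0.045, 0.999, 0.001], [0.999, 0.045, -0.0], [-0.0, 0.001, -1.0]]
wrist_force: [-0.8, -0.5, 4.3]
width: 24.1
grasp_force: 108.5
[525.12 165.51  24.66] [[-0.05  1.    0.  ]
 [ 1.    0.05 -0.  ]
 [-0.    0.   -1.  ]] [-0.83 -0.49  4.27] [-0.07  0.17  0.05]
170 169 168 166 169 170 171 170 171 171 172 172 172 172 171 103 102 102 101 103 103 102 101 103
170 167 166 167 167 170 172 172 171 172 169 172 175 173 173 171 172 103 101 102 102 102 102 102
171 169 170 171 169 171 172 172 172 172 170 172 174 175 171 172 174 171 167 103 102 102 102 100
169 169 170 168 168 170 170 169 167 168 169 170 171 171 169 168 172 172 172 172 165 103 103 103
171 172 169 167 169 171 169 170 170 170 171 170 168 172 172 169 169 171 172 173 174 175 173 160
170 172 170 167 169 171 170 170 170 146 141 139 165 169 167 167 168 169 170 172 173 174 170 168
170 170 169 169 170 168 168 128  62  38  37  36  37  74 107 167 170 172 172 171 170 170 168 168
168 169 168 170 169 147  83  39  38  40  38  41  64  92  96  69 146 171 169 167 167 169 169 170
165 165 167 167 164 1
[... 5278 characters left out ...]
 216 157  47  29  32  32  69 100  84  52  32  23  43  42  61  72  61  32  32
190 189 191 143 102 142 169 153  71  23  29  30  39  88 114 104  93  82  76  88  75  40  42  32  31  26
188 188 193 114 112 104  80  39  16  19  24  37  72 103 111 110 110 112 111 113  90  41  30  28  26  26
190 189 194  83 119 107  96  80  64  63  48  67 101 109 107 107 109 110 108 110  80  37  25  24  25  25
193 191 194  72 122 109 111 110  99  99  92  98 109 108 108 106 107 107 107 108  95  70  38  34  21  19
189 188 174  77 116 108 109 111 111 111 111 110 107 107 108 106 107 107 107 107 109 101  85  82  77  62
185 186 162  93 110 109 107 109 108 109 109 111 110 108 109 108 106 107 107 108 108 108 109 110 111  99
```

Gripped: width 24 mm at 108 N. Lift straight up slowly while recomputing the lens position with the refined glass centres, scene (134.2,269.2) and top (475,180.3).

```bash
python3 -m creep '[{"translation":[0,0,-0.007],"turn":[0,0,0],"fingers":-1},{"translation":[0,0,-0.016],"turn":[0,0,0],"fingers":-1},{"translation":[0,0,-0.028],"turn":[0,0,0],"fingers":-1},{"translation":[0,0,-0.042],"turn":[0,0,0],"fingers":-1},{"translation":[0,0,-0.058],"turn":[0,0,0],"fingers":-1},{"translation":[0,0,-0.074],"turn":[0,0,0],"fingers":-1},{"translation":[0,0,-0.09],"turn":[0,0,0],"fingers":-1},{"translation":[0,0,-0.106],"turn":[0,0,0],"fingers":-1}]' 115
python3 -m creep '[{"translation":[0,0,-0.016],"turn":[0,0,0],"fingers":-1},{"translation":[0,0,-0.032],"turn":[0,0,0],"fingers":-1},{"translation":[0,0,-0.048],"turn":[0,0,0],"fingers":-1},{"translation":[0,0,-0.064],"turn":[0,0,0],"fingers":-1},{"translation":[0,0,-0.08],"turn":[0,0,0],"fingers":-1},{"translation":[0,0,-0.09],"turn":[0,0,0],"fingers":-1},{"translation":[0,0,-0.095],"turn":[0,0,0],"fingers":-1},{"translation":[0,0,-0.095],"turn":[0,0,0],"fingers":-1}]'
python3 - <<'E'
from plan import *
np.set_printoptions(precision=2,suppress=True)
s=cam('scene');t=cam('top')
L,g=tri(s,(134.2,269.2),t,(475,180.3)); P,gp=tri(s,(77.6,231.4),t,(529.6,177.6)); print('lens',L,g,'pillar',P,gp)
o=L-P;o[2]=0; print(np.linalg.norm(o)); look=o/np.linalg.norm(o)
yw=np.degrees(np.arctan2(look[1],look[0])); print('look',yw,look)
vx=np.array([look[1],-look[0],0]); # valve y = look dir; x = y x z
seam=L+120*look
# TCP->valve in gripper: tcp at valve (xo,0): now seam offset along tool x
st=readout.state();print(st['tcp_pos'],st['wrist_force'],st['width'],st['moment'])
off=60.0; zoff=7.4 # TCP-to-seam along x; seam z minus TCP z (32-24.6)
tx=np.degrees(np.arctan2(vx[1],vx[0])); tcp=seam-off*vx; tcp[2]=seam[2]-zoff; print('seam',seam,'tcp',tcp,'yaw',tx)
E
```

```text
time_s: 16.7
tcp_pos: [525.1, 165.5, 105.6]
tool_rot: [[-0.045, 0.999, 0.001], [0.999, 0.045, 0.0], [0.0, 0.001, -1.0]]
wrist_force: [-0.2, 0.1, -3.1]
width: 24.4
grasp_force: 113.1
time_s: 17.37
tcp_pos: [525.4, 165.6, 176.2]
tool_rot: [[-0.045, 0.999, 0.002], [0.999, 0.045, 0.0], [0.0, 0.002, -1.0]]
wrist_force: [-0.6, 0.3, -4.1]
width: 24.2
grasp_force: 113.1
lens [ 604.83 -409.15  199.49] 3.1242906409962057 pillar [ 572.77 -510.31  296.94] 1.8974443090309976
106.1186607307399
look 72.41841158655794 [0.3  0.95 0.  ]
[524.48 165.45 174.57] [-0.15  0.36 -3.12] 24.24951765731812 [-0.13  0.03  0.01]
seam [ 641.08 -294.75  199.49] tcp [ 583.88 -276.63  192.09] yaw -17.581588413442066
```

The lift is good: 0.36 kg felt, width steady. The lens-to-pillar distance of 106 mm agrees with the 108 mm given. Plan the carry.

```bash
python3 - <<'E'
from plan import *
plan([((540,50,180),65),((560,-80,185),35),((575,-190,190),8),((583.9,-276.6,192.1),-17.6)])
E
```

```text
tr [-0.1547, 0.0137, -0.0072] turn [-0.0002, 0.0001, 0.1533] rows 3.9
tr [-0.1458, 0.0974, -0.0067] turn [0.0, 0.0, 0.1667] rows 4.2
tr [-0.0677, 0.1316, -0.0067] turn [0.0, 0.0, 0.15] rows 3.8
tr [-0.0043, 0.116, -0.0028] turn [0.0, 0.0, 0.1422] rows 3.6
```

```bash
python3 -m creep '[{"translation":[-0.01,0.001,-0.001],"turn":[0,0,0.01],"fingers":-1},{"translation":[-0.03,0.003,-0.002],"turn":[0,0,0.03],"fingers":-1},{"translation":[-0.055,0.005,-0.003],"turn":[0,0,0.055],"fingers":-1},{"translation":[-0.08,0.007,-0.004],"turn":[0,0,0.08],"fingers":-1},{"translation":[-0.105,0.009,-0.005],"turn":[0,0,0.104],"fingers":-1},{"translation":[-0.13,0.012,-0.006],"turn":[0,0,0.129],"fingers":-1},{"translation":[-0.155,0.014,-0.007],"turn":[0,0,0.153],"fingers":-1}]'
python3 -m creep '[{"translation":[-0.021,0.014,-0.001],"turn":[0,0,0.024],"fingers":-1},{"translation":[-0.042,0.028,-0.002],"turn":[0,0,0.048],"fingers":-1},{"translation":[-0.063,0.042,-0.003],"turn":[0,0,0.072],"fingers":-1},{"translation":[-0.084,0.056,-0.004],"turn":[0,0,0.096],"fingers":-1},{"translation":[-0.105,0.07,-0.005],"turn":[0,0,0.12],"fingers":-1},{"translation":[-0.126,0.084,-0.006],"turn":[0,0,0.144],"fingers":-1},{"translation":[-0.146,0.097,-0.007],"turn":[0,0,0.167],"fingers":-1}]'
python3 -m creep '[{"translation":[-0.01,0.019,-0.001],"turn":[0,0,0.022],"fingers":-1},{"translation":[-0.02,0.038,-0.002],"turn":[0,0,0.044],"fingers":-1},{"translation":[-0.03,0.057,-0.003],"turn":[0,0,0.066],"fingers":-1},{"translation":[-0.04,0.076,-0.004],"turn":[0,0,0.087],"fingers":-1},{"translation":[-0.049,0.095,-0.005],"turn":[0,0,0.108],"fingers":-1},{"translation":[-0.059,0.114,-0.006],"turn":[0,0,0.129],"fingers":-1},{"translation":[-0.068,0.132,-0.007],"turn":[0,0,0.15],"fingers":-1}]'
python3 -c "
from plan import *
plan([((583.9,-276.6,192.1),-17.6)]);print(readout.state()['qpos'])"
```

```text
time_s: 18.05
tcp_pos: [540.1, 48.4, 179.4]
tool_rot: [[0.427, 0.904, -0.002], [0.904, -0.427, -0.0], [-0.001, -0.001, -1.0]]
wrist_force: [-0.2, 0.2, -3.6]
width: 24.1
grasp_force: 113.2
time_s: 18.63
tcp_pos: [559.7, -81.6, 184.6]
tool_rot: [[0.822, 0.569, -0.002], [0.569, -0.822, 0.0], [-0.001, -0.001, -1.0]]
wrist_force: [0.3, -1.7, -2.7]
width: 24.2
grasp_force: 113.2
time_s: 19.22
tcp_pos: [574.5, -191.7, 189.6]
tool_rot: [[0.991, 0.134, -0.002], [0.134, -0.991, 0.001], [-0.002, -0.001, -1.0]]
wrist_force: [-0.2, -0.4, -4.4]
width: 24.4
grasp_force: 113.2
tr [-0.0028, 0.1139, -0.0034] turn [-0.0002, 0.0007, 0.1406] rows 3.5
[-4.52019300e-01  2.08053957e-01  1.62052421e+00 -2.74994695e-04
  1.31518093e+00  9.84451041e-01]
```

```bash
python3 -m creep '[{"translation":[0,0.018,0],"turn":[0,0,0.022],"fingers":-1},{"translation":[-0.001,0.036,-0.001],"turn":[0,0,0.044],"fingers":-1},{"translation":[-0.001,0.054,-0.001],"turn":[0,0,0.066],"fingers":-1},{"translation":[-0.002,0.072,-0.002],"turn":[0,0,0.088],"fingers":-1},{"translation":[-0.002,0.088,-0.002],"turn":[0,0,0.108],"fingers":-1},{"translation":[-0.003,0.1,-0.003],"turn":[0,0,0.124],"fingers":-1},{"translation":[-0.003,0.109,-0.003],"turn":[0,0,0.135],"fingers":-1},{"translation":[-0.003,0.114,-0.003],"turn":[0,0,0.141],"fingers":-1}]'
python3 -m creep '[{"translation":[0,0,0],"turn":[0,0,0],"fingers":-1},{"translation":[0,0,0],"turn":[0,0,0],"fingers":-1},{"translation":[0,0,0],"turn":[0,0,0],"fingers":-1},{"translation":[0,0,0],"turn":[0,0,0],"fingers":-1},{"translation":[0,0,0],"turn":[0,0,0],"fingers":-1},{"translation":[0,0,0],"turn":[0,0,0],"fingers":-1},{"translation":[0,0,0],"turn":[0,0,0],"fingers":-1},{"translation":[0,0,0],"turn":[0,0,0],"fingers":-1}]'
python3 - <<'E'
from plan import *
np.set_printoptions(precision=3,suppress=True)
plan([((583.9,-276.6,192.1),-17.6)])
s=cam('scene');t=cam('top');st=readout.state();print(st['tcp_pos'],st['tool_rot'],st['joint_vel'])
cv2.imwrite('pics/fs.png',s['image']);cv2.imwrite('pics/ft.png',t['image'])
def cr(im,x,y,w,h,k): return cv2.resize(im[y:y+h,x:x+w],None,fx=k,fy=k,interpolation=cv2.INTER_CUBIC)
cv2.imwrite('pics/final.png',np.hstack([cr(s['image'],105,215,130,150,3.07),cr(t['image'],385,130,130,150,3.07)]))
p=st['tcp_pos'];x=st['tool_rot'][:,0]
seam=p+60*x+[0,0,7.4]; tip=seam+46*x
f=lambda q:(q+.5)*3.07
for n,q in(('seam',seam),('tip',tip),('coilmid',seam+19*x)): print(n,q,f(proj(s,q)-[105,215]),f(proj(t,q)-[385,130])+[399,0])
E
```

```text
time_s: 19.88
tcp_pos: [584.1, -276.6, 191.8]
tool_rot: [[0.953, -0.303, -0.002], [-0.303, -0.953, 0.001], [-0.002, -0.0, -1.0]]
wrist_force: [-0.4, 0.4, -3.2]
width: 24.2
grasp_force: 113.2
time_s: 20.55
tcp_pos: [585.1, -275.3, 193.2]
tool_rot: [[0.954, -0.298, 0.0], [-0.298, -0.954, -0.0], [0.0, 0.0, -1.0]]
wrist_force: [-0.1, -0.8, -3.6]
width: 24.3
grasp_force: 113.2
tr [-0.001, 0.0022, 0.0014] turn [0.0, -0.0, 0.0013] rows 0.0
[ 585.043 -275.351  193.098] [[ 0.954 -0.299  0.   ]
 [-0.299 -0.954 -0.   ]
 [ 0.     0.    -1.   ]] [-0.001  0.     0.001 -0.002 -0.001  0.001]
seam [ 642.305 -293.269  200.504] [243.646 200.907] [538.558 119.851]
tip [ 686.206 -307.006  200.508] [217.535 253.182] [548.493  71.919]
coilmid [ 660.438 -298.943  200.506] [232.995 222.214] [542.696  99.932]
```

View pics/final.png

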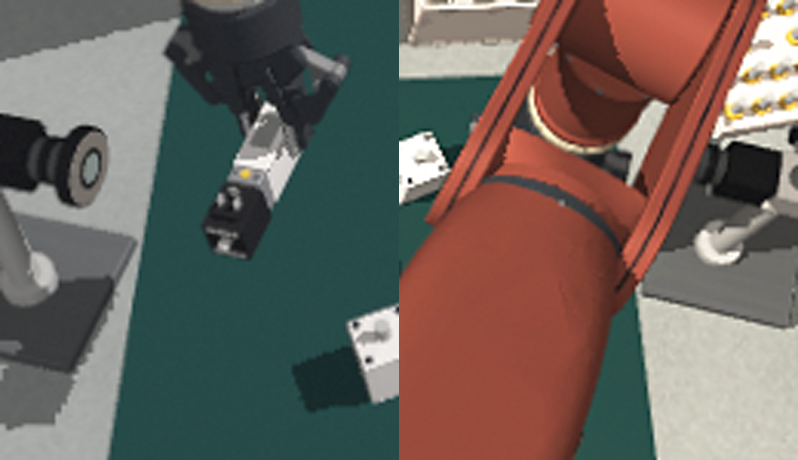

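The picture shows the valve held by its body with the coil seated. The joint is near (243,200) and the stem tip near (222,250), as predicted, with the ports toward the lens at (93,165). Everything is at rest and within about 1.5 mm of target, so I'm handing in.

```bash
python3 -c "
from station import ctrl
print(ctrl.sign_off())"
```

```text
the job is handed in; nothing more can be done
None
```

The larger coil is seated fully home, and the valve is held level by its body, ports to the lens, with the joint about 12 cm in front of it; the job is handed in, but no verdict was returned.

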